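Reload the cleaning-tub feeder

ROBOT

A 7-joint arm with a two-finger parallel gripper is mounted at the origin on the work surface. World frame = base frame: x ahead of the robot, y to its left, z up, the work surface at z = 0. Lengths are in mm, angles in rad, forces in N, time in s.
With the tool pointing down it reaches from about 400 to 875 mm from the base axis. Payload 4.4 kg.
Tool frame: the origin (TCP) lies midway between the tips of the shut fingers; the grasp point (between the pads) lies 19 mm behind it (ctrl.grip_point_offset is the distance from the TCP to the grasp point, in mm); z points along the fingers, y is the line along which they close (so a half turn about z gives the same grasp; the last joint's range is limited). The gripper opens to 85 mm and grips with 20 to 120 N. Pads are 22 mm wide; open, the fingers measure 114 mm over their backs; the gripper's body (76 mm by 85 mm) begins 54 mm behind the grasp point. The pads swing forward as they close: fully open they stand 13 mm farther back than shut.
Start: joints at [-1.201, 0.628, 0.038, 1.517, -0.027, 0.996, -0.02], TCP at [274.367, 589.271, 231.313] pointing down, gripper open.
Joint ranges: [-3.06, 3.06], [-0.37, 2.12], [-1.25, 1.32], [0.18, 2.47], [-1.1, 4.24], [0.23, 1.98], [-2.94, 2.94]. Speed limits (rad/s): [2.57, 2.57, 3.14, 3.14, 3.14, 3.14, 3.14].

INTERFACE

Orientations are given as [roll, pitch, yaw] about the fixed x, y, z axes, in that order (R = Rz(yaw) Ry(pitch) Rx(roll)).
In Python, from cell import ctrl gives the robot as it stands.
- The arm moves only by the shell command python3 nudge.py 'ROWS'. ROWS is a JSON object with one list for each field, all of the same length, 1 to 12, a row being the entries at one place: dx, dy, dz (the shift in shares of the most that a row can go, 1 being 50 mm), rx, ry, rz (a rotation vector in a scale on which 1.0 is pi rad), jaw (the finger opening in mm); each row shifts and turns the commanded pose from where the row before left it, along the tool's axes as they then stand; what a row does not reach is not made up. A row lasts 1/10 s, in which the tool goes at most 50 mm and 0.15 rad, less where a joint would pass 70% of its speed; a pose out of reach is approached as far as the arm can. The fingers move at their own pace and stop on an object; the grip force is fixed at half the most. Time passes only in rows, so rows that do not move let the fingers close. It prints the time, the measured TCP pose, the force, the opening and the grip force at its end. A shift or turn number past 1, either way, is cut back to 1. Input that does not fit is refused with a message, and nothing moves.
- ctrl.read_state(): the state, without advancing time (a new reading comes with each control period).
- ctrl.get_image(name): name is "scene" or "top"; returns the picture (384x512x3 uint8, blue, green, red); there is no depth.
- ctrl.calibration(name): a dict with "fx", "fy", "cx", "cy" (pixels), "rvec" (rotation vector, rad) and "tvec" (3), from world to camera coordinates, as OpenCV has them. Camera axes: x right, y down, z forward; pixel columns grow to the right and rows downward; lengths in mm; the calibration is good to about 2 mm. A picture is of the moment at which its call begins. calibration takes no time and is no camera call.
- ctrl.finish_job(): hands the job in; it is judged then, once.
The state is a dict: "clock": time; "qpos": joint angles; "qd": joint speeds; "tau": joint torques, N m; "eef_pos": TCP position; "tool_rot": TCP orientation; "force": force on the tool from outside, world axes, zero at the start; "torque": the same for the moment, N m; "width": finger opening in mm; "gripper_force": force on a finger pad.
Only numpy, scipy, OpenCV 4.12 (cv2) and the standard library are available. Lean on these libraries where they do the work, as an engineer would, in place of code of your own. Each camera call takes 0.05 s, during which the arm holds its last target. There are 200 camera calls.

TASK

Reload the tub feeder beside the coffee machine: switch its isolator off, flip the pusher's pawl over to release it, draw the pusher back until its pointer stands at the load mark and let go, and stand all the small tubs waiting on the bench upright in the channel in front of the pusher. Then flip the pawl back onto the toothed bar, push the pusher forward until the row is closed up snugly between pusher and end stop, let go, and last of all switch the isolator on again. Work in that order and leave the big tub, the carton and the filter head alone.

Things in the scene. Friction and masses are not known exactly. Their poses are not given: they have to be found in the camera images.
- feeder: Tub feeder fixed to the bench: steel base 150 x 420 mm. Origin: at bench level under the channel's centre line. z up; y along the channel towards its end stop; x away from the robot (turned by at most 0.1 rad). Channel centred on x = 0: 60 mm wide inside, floor 12 mm above the bench, walls 5 mm thick rising 18 mm above the floor. At x = 70 mm a 12 mm wide guide bar with saw teeth, tops at 34 mm.
- stop_face (a point): Point on the inner face of the 35 mm high end stop, at the channel floor, on the centre line (y = 170 mm in the feeder's frame). A row of n tubs closed up against it is n x 52 mm long.
- pusher (a joint): Slide of the pusher, m: distance from the end stop's face to the pusher's front face; grows as it is drawn back (feeder's -y), at most 0.285. It slides with about 3 N of friction and stays where left. With the pawl on the teeth (11 mm pitch) it can be pushed forward, clicking, but not drawn back; a pull makes the pawl dig in.
- pusher_face (a point): Point on the pusher's front face, on the centre line, at channel floor height; axes as the feeder's. The pusher is a grey plate 56 mm wide and 14 mm thick across the channel, its top 70 mm above the bench, with a black grip on top and a side arm to the guide bar.
- pusher_grip (a point): Middle of the pusher's black upright grip, 100 mm above the bench, 7 mm behind the front face: a fin 12 mm thick (along the channel), 36 mm wide, from 70 to 116 mm above the bench. Grip it from above, fingers closing along the channel.
- pointer (a point): Tip of the thin steel pointer that sticks out from the pusher, over the channel wall next to the robot (35 mm above the bench, 7 mm behind the front face).
- load_mark (a point): Load mark: top of a brass clip, 5 mm wide along the channel and 20 mm high, fixed on the feeder's base outside the wall next to the robot; axes as the feeder's. The pusher is parked when pointer and mark have the same y in the feeder's frame (the pusher joint then reads about 0.25 to 0.27).
- pawl (a joint): Angle of the ratchet pawl on the pusher, rad: 0 with its handle leaning back, away from the end stop, and its nose between the teeth (engaged: 0 to 0.3); 1.22 with the handle leaning towards the end stop and the nose lifted (released). It turns about the feeder's x, is upright at 0.61 and falls by its weight to the side it leans to; a push under 1 N turns it.
- pawl_tip (a point): Centre of the black ball, 22 mm in diameter, at the end of the pawl's handle, a steel rod of 8 mm diameter; 55 mm from the pawl's hinge. It can be pushed with a fingertip or taken between the open fingers.
- pawl_hinge (a point): Point on the pawl's hinge axis, on the pusher, 70 mm to the bar's side of the channel's middle, 30 mm behind the pusher's face, 56 mm above the bench.
- isolator (a joint): Angle of the isolator's toggle handle, in rad: 0 is off, 1.0 is on; it passes upright at 0.5 and falls by its weight to whichever side it leans; a light push (under 1 N) moves it.
- isolator_tip (a point): Centre of the black ball, 24 mm in diameter, at the end of the isolator's handle, a steel rod 10 mm thick; 70 mm from its hinge.
- isolator_hinge (a point): Point on the hinge axis of the isolator's handle, 47 mm above the bench, mid-top of a grey switch box 100 x 80 mm, 45 mm high. Its x axis is the swing from off to on: at off the handle leans to the point's -x (roughly to the robot, over the white stripe on the box), at on to +x. The box is turned by up to 0.5 rad.
- tub0: Small closed white tub with a grey band and a lid, 52 mm in diameter, 65 mm high, about 120 g, standing on the bench; to be loaded (two to four of them are there). Origin: centre of its underside; z up. All tubs are alike.
- tub1: Small closed white tub with a grey band and a lid, 52 mm in diameter, 65 mm high, about 120 g, standing on the bench; to be loaded (two to four of them are there). Origin: centre of its underside; z up. All tubs are alike.
- tub2: Small closed white tub with a grey band and a lid, 52 mm in diameter, 65 mm high, about 120 g, standing on the bench; to be loaded (two to four of them are there). Origin: centre of its underside; z up. All tubs are alike.
- tub3: Small closed white tub with a grey band and a lid, 52 mm in diameter, 65 mm high, about 120 g, standing on the bench; to be loaded (two to four of them are there). Origin: centre of its underside; z up. All tubs are alike.
- big_tub: Bystander: big white tub, 90 mm in diameter, 170 mm high. Leave it alone. Origin: centre of its underside.
- carton: Bystander: cardboard carton 120 x 160 x 70 mm. Leave it alone. Origin: centre of its underside.
- filter_head: Bystander: white filter head, 70 x 60 mm and 75 mm high. Leave it alone. Origin: centre of its underside.

How it is judged:
By the outcome, as a careful person would: the job done as asked, in the order asked, and still so for the second after the job is handed in, with the robot touching nothing.
Of tub0, tub1, tub2, tub3 only 2 to 4 are there at a start; the rules pass over those that are not, and their reading is None.
At some moment in a run one of tub0, tub1, tub2, tub3 may be knocked a few centimetres aside while the robot is not near it.
Once in a run the grip may slacken for a moment while it holds something.
It also fails if it takes over 210 s, if anything falls off the work surface, if the arm or the gripper's body presses on something with over 40 N, if the wrist force passes 120 N, or if a joint passes its speed limit or range.

## Working session

There is one attempt and no reset: what is moved stays moved. The work goes in short steps, Python scripts to look and compute and a shell command to move; the robot and the scene stay as the last step left them, time stands still between calls to the robot, and variables do not carry over. Pictures are saved under pics/ and viewed, at most 14 in all, crops included, and the job is handed in when it is done.

```bash
ls; mkdir -p pics; python3 - <<'E'
from cell import ctrl
import cv2
for n in("scene","top"):
    cv2.imwrite(f"pics/{n}0.png",ctrl.get_image(n)); print(n,ctrl.calibration(n))
print(ctrl.read_state(),ctrl.grip_point_offset)
E
```

```text
cell.py
nudge.py
pics
scene {'fx': 444.0270486729491, 'fy': 444.0270486729491, 'cx': 255.75513268123723, 'cy': 198.68668528916547, 'rvec': array([ 0.87409909,  2.65623756, -0.8964532 ]), 'tvec': array([ 445.60445555, -235.2868881 , 1475.80477832])}
top {'fx': 486.41773326611343, 'fy': 486.41773326611343, 'cx': 257.49591842069344, 'cy': 196.56875251196894, 'rvec': array([ 2.12366324, -2.14816481,  0.17067599]), 'tvec': array([  12.73660039,  581.48992216, 1312.57523131])}
{'clock': 0.1, 'qpos': array([-1.20081696,  0.62926191,  0.03846492,  1.51827646, -0.0270174 ,
        0.99630411, -0.02001844]), 'qd': array([-0.00064139, -0.00131881,  0.00100235, -0.00294974,  0.00172937,
       -0.00026984, -0.00096486]), 'tau': array([ 2.92985605e-03, -5.64539981e+01,  1.23027686e+00, -1.93976372e+01,
        1.12084101e-02,  5.46090028e-03, -2.20175554e-05]), 'eef_pos': array([274.11529366, 588.74754527, 230.47334651]), 'tool_rot': array([-3.13986133e+00,  1.54846645e-05,  2.70576890e+00]), 'force': array([-0.40413666,  0.39955599,  0.46446212]), 'torque': array([-0.03754584, -0.05135457,  0.02460542]), 'gripper_force': 0.0, 'width': 85.26691591511377} 18.700000000000003
```

View pics/scene0.png

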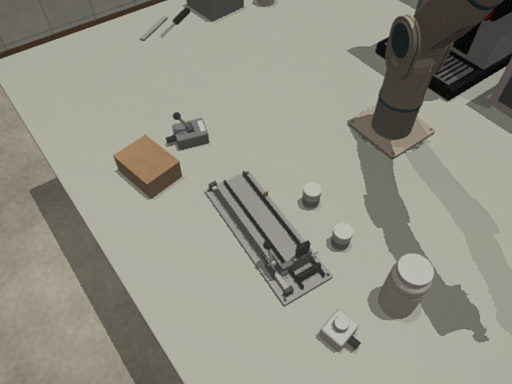

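View pics/top0.png

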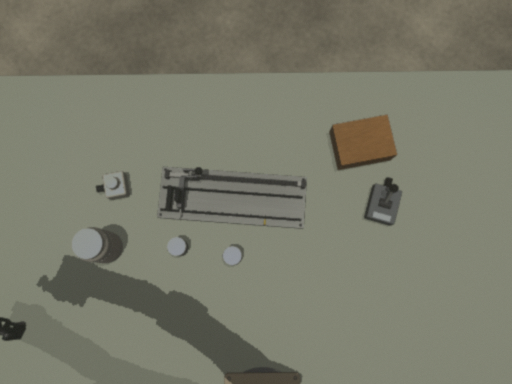

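The top view has the feeder at rows 168–227 and columns 158–306. The pusher is near its left (+y) end at about (177,195), with the pawl ball at (198,172), so it is engaged. The brass load mark is at (264,221). There are two tubs, at (177,246) and (232,256), and the isolator box is at (384,203). I'll enlarge the key parts.

```bash
cat > h.py <<'E'
import numpy as np, cv2
from cell import ctrl
from scipy.spatial.transform import Rotation as R
def cam(n):
    c=ctrl.calibration(n); K=np.array([[c['fx'],0,c['cx']],[0,c['fy'],c['cy']],[0,0,1]])
    return K,cv2.Rodrigues(c['rvec'])[0],np.array(c['tvec']).reshape(3)
def ray(n,p):
    K,r,t=cam(n); d=r.T@np.linalg.inv(K)@np.array([p[0],p[1],1.]); return -r.T@t,d
def plane(n,p,z):
    o,d=ray(n,p); return o+d*(z-o[2])/d[2]
def tri(ps,pt):
    o1,d1=ray('scene',ps);o2,d2=ray('top',pt)
    s=np.linalg.lstsq(np.c_[d1,-d2],o2-o1,rcond=None)[0]
    a,b=o1+s[0]*d1,o2+s[1]*d2
    return (a+b)/2,np.linalg.norm(a-b)
def proj(n,P):
    K,r,t=cam(n); q=K@(r@np.asarray(P,float)+t); return q[:2]/q[2]
def crop(n,x,y,w,h,k,f):
    im=ctrl.get_image(n); cv2.imwrite(f,cv2.resize(im[y:y+h,x:x+w],None,fx=k,fy=k,interpolation=cv2.INTER_CUBIC)); return im
def tool(target,yaw=None):
    "delta in tool axes from present TCP to world target"
    s=ctrl.read_state(); r=R.from_euler('xyz',s['tool_rot'])
    return r.inv().apply(np.asarray(target)-s['eef_pos']).round(1)
E
python3 - <<'E'
from h import *
a=ctrl.get_image('top');b=ctrl.get_image('scene')
f=lambda im,x,y,w,h,k:cv2.resize(im[y:y+h,x:x+w],None,fx=k,fy=k,interpolation=cv2.INTER_CUBIC)
A=f(a,150,155,160,115,5);cv2.imwrite('pics/a.png',A)
B=f(b,200,165,160,135,4);cv2.imwrite('pics/b.png',B)
C=np.hstack([f(a,355,165,60,65,6),f(b,160,105,60,65,6)]);cv2.imwrite('pics/c.png',C)
for n,p,z in[('top',(177,246),65),('top',(232,256),65),('scene',(312,188),65),('scene',(342,230),65)]:print(plane(n,p,z))
E
```

```text
[445.29010249 226.07792802  65.        ]
[416.62698383  76.82189574  65.        ]
[416.63905276  76.38612421  65.        ]
[445.63899829 228.29281302  65.        ]
```

View pics/a.png

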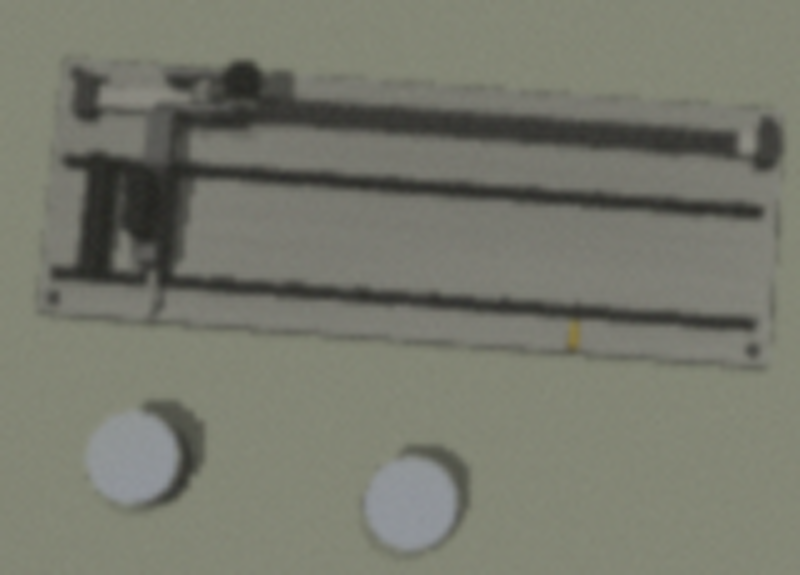

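View pics/b.png

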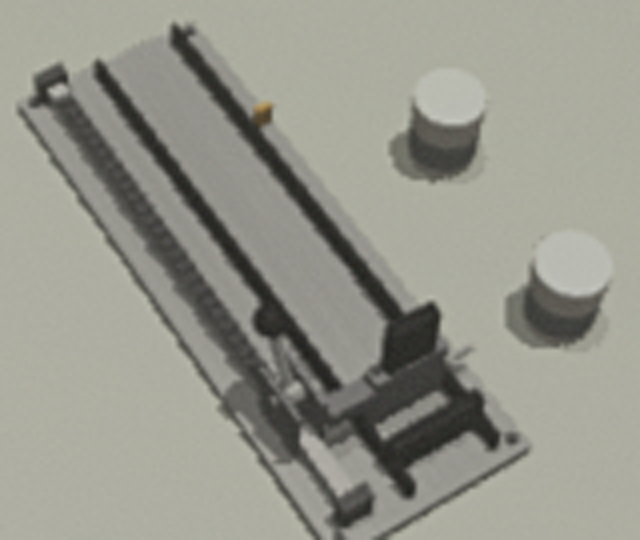

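View pics/c.png

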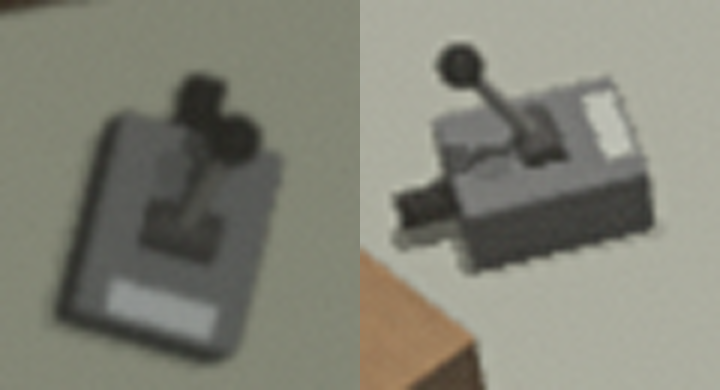

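The crops show the following:
- **Pusher:** it stands close to the end stop. In crop a, the grip is at (143,200), the pointer tip at (153,318) and the brass mark at (574,335).
- **Pawl:** its ball is at (243,80) in crop a and at (270,320) in crop b.
- **Isolator:** its ball leans away from the white stripe, so it is on. The ball is at (237,139) in the top half and (101,65) in the scene half.
- **Tubs:** there are two.

```bash
python3 - <<'E'
from h import *
np.set_printoptions(precision=1,suppress=True)
A=lambda u,v:((u+.5)/5-.5+150,(v+.5)/5-.5+155)
B=lambda u,v:((u+.5)/4-.5+200,(v+.5)/4-.5+165)
Ct=lambda u,v:((u+.5)/6-.5+355,(v+.5)/6-.5+165)
Cs=lambda u,v:((u-360+.5)/6-.5+160,(v+.5)/6-.5+105)
print('iso ball',tri(Cs(461,65),Ct(237,139)))
print('iso hinge blk',tri(Cs(540,135),Ct(182,225)))
print('stripe c',plane('top',Ct(161,309),45),plane('scene',Cs(607,123),45))
print('pawl ball',tri(B(270,320),A(243,80)))
print('brass',tri(B(263,108),A(574,336)))
print('pointer',tri(B(470,350),A(153,318)))
w1=[plane('top',A(*p),30) for p in((52,272),(755,324))]
w2=[plane('top',A(*p),30) for p in((65,160),(762,211))]
print('walls',w1,w2)
for w in(w1,w2):
    d=w[0]-w[1];print('dir',d,np.arctan2(-d[0],d[1]))
    print('len',np.linalg.norm(d))
print('base',[plane('top',A(*p),6) for p in((66,58),(780,106),(766,367),(38,313))])
print('fin top edge',plane('top',A(143,200),116),plane('scene',B(412,325),116))
print('fin A ends',[plane('top',A(*p),116) for p in((140,165),(145,240))])
print('fin corners scene',[plane('scene',B(*p),116) for p in((434,303),(388,338),(390,345),(438,310))])
print('stop block',[plane('top',A(*p),47) for p in((98,155),(95,275))])
for n,lo in(('top',150),('scene',170)):
    im=ctrl.get_image(n); m=cv2.inRange(im,(lo-10,lo-10,lo-15),(255,255,255))
    cs=[c for c in cv2.findContours(m,0,2)[0] if 60<cv2.contourArea(c)<1500]
    for c in cs:
        (x,y),r=cv2.minEnclosingCircle(c); print(n,(x,y),r,plane(n,(x,y),65))
E
```

```text
iso ball (array([ 590.4, -358.6,  109. ]), np.float64(1.760038080533378))
iso hinge blk (array([ 559.7, -346.2,   53.3]), np.float64(3.314316114910509))
stripe c [ 523.  -337.7   45. ] [ 521.4 -339.6   45. ]
pawl ball (array([644.7, 166. , 103.9]), np.float64(1.787985728562052))
brass (array([512. , -12.1,  30.1]), np.float64(1.0633885610889788))
pointer (array([524.7, 225.3,  28.6]), np.float64(2.4286503430213506))
walls [array([552.1, 281.5,  30. ]), array([ 518. , -114.2,   30. ])] [array([616.3, 275.5,  30. ]), array([ 582.3, -119.8,   30. ])]
dir [ 34.1 395.8   0. ] -0.08592425868216703
len 397.2554206693332
dir [ 34.  395.4   0. ] -0.08584001717582145
len 396.8116414740671
base [array([681.2, 280.9,   6. ]), array([ 647.7, -134.1,    6. ]), array([ 496., -122.,    6.]), array([531.8, 294. ,   6. ])]
fin top edge [578.1 216.4 116. ] [582.5 225.5 116. ]
fin A ends [array([597. , 218.3, 116. ]), array([556.6, 215.1, 116. ])]
fin corners scene [array([561.9, 221.6, 116. ]), array([599.9, 223.9, 116. ]), array([602. , 228.3, 116. ]), array([563.1, 226.7, 116. ])]
stop block [array([615.7, 253.6,  47. ]), array([547.8, 254.1,  47. ])]
top (231.5, 255.38235473632812) 8.747321128845215 [418.3  78.2  65. ]
top (175.5263214111328, 245.73684692382812) 8.649951934814453 [446.  230.1  65. ]
top (86.31818389892578, 243.59091186523438) 14.780168533325195 [454.6 472.8  65. ]
top (114.5, 188.5) 9.300638198852539 [606.  401.7  65. ]
scene (415.2441711425781, 268.9465026855469) 18.590866088867188 [379.9 417.5  65. ]
scene (436.5, 253.0) 40.69715118408203 [302.5 418.9  65. ]
scene (270.5, 174.0) 15.787753105163574 [478.4 -32.5  65. ]
```

The measured points agree with the sizes given: balls at 109 and 104 mm, the brass mark at 30 mm, and both walls giving the same yaw of −0.086. The pusher joint reads about 0.021 and needs about 238 mm of draw. The tool's x axis already nearly matches the isolator's swing, so I'll go beyond the ball with the fingers shut.

Careful with the scale: shifts go in shares of 50 mm and turns go in shares of pi rad. That gives: -35 mm is -0.7, -30 mm is -0.6.

```bash
python3 nudge.py '{"dx": [-0.6, -0.7, -0.7, -0.7, -0.7, -0.7, -0.7, -0.7, -0.7, -0.7, -0.7, -0.7], "dy": [-0.6, -0.7, -0.7, -0.7, -0.7, -0.7, -0.7, -0.7, -0.7, -0.7, -0.7, -0.7], "dz": [0, 0, 0, 0, 0, 0, 0, 0, 0, 0, 0, 0], "rx": [0, 0, 0, 0, 0, 0, 0, 0, 0, 0, 0, 0], "ry": [0, 0, 0, 0, 0, 0, 0, 0, 0, 0, 0, 0], "rz": [0, 0, 0, 0, 0, 0, 0, 0, 0, 0, 0, 0], "jaw": [0, 0, 0, 0, 0, 0, 0, 0, 0, 0, 0, 0]}' && python3 nudge.py '{"dx": [-0.7, -0.7, -0.7, -0.7, -0.7, -0.7, -0.7, -0.6, 0, 0], "dy": [-0.68, -0.68, -0.68, -0.68, -0.68, -0.68, -0.68, -0.6, 0, 0], "dz": [0, 0, 0, 0, 0, 0, 0, 0, 0, 0], "rx": [0, 0, 0, 0, 0, 0, 0, 0, 0, 0], "ry": [0, 0, 0, 0, 0, 0, 0, 0, 0, 0], "rz": [0, 0, 0, 0, 0, 0, 0, 0, 0, 0], "jaw": [0, 0, 0, 0, 0, 0, 0, 0, 0, 0]}'; python3 -c "
from h import *
print(tool([635,-376,97]))"
```

```text
clock: 1.5
eef_pos: [475.9, 36.0, 231.6]
tool_rot: [3.141, 0.001, 2.706]
force: [0.6, 0.7, -0.3]
width: 0.1
gripper_force: 0.0
clock: 2.5
eef_pos: [611.0, -322.0, 230.5]
tool_rot: [3.141, -0.001, 2.704]
force: [-0.3, 0.8, -0.6]
width: 0.1
gripper_force: 0.0
[-44.8 -38.7 133.4]
```

In the tool's units: -45 mm is -0.9, 40 mm is 0.8.

```bash
python3 nudge.py '{"dx": [-0.9, 0, 0, 0, 0, 0, 0], "dy": [-0.3, -0.48, 0, 0, 0, 0, 0], "dz": [0, 0.4, 0.8, 0.8, 0.66, 0, 0], "rx": [0, 0, 0, 0, 0, 0, 0], "ry": [0, 0, 0, 0, 0, 0, 0], "rz": [0, 0, 0, 0, 0, 0, 0], "jaw": [0, 0, 0, 0, 0, 0, 0]}'; python3 nudge.py '{"dx": [0.3, 0.24, 0.24, 0.24, 0.24, 0.24, 0.12, 0, -0.4, -0.4, 0, 0], "dy": [-0.02, -0.02, -0.02, -0.02, -0.02, -0.02, 0, 0, 0, 0, 0, 0], "dz": [0, 0, 0, 0, 0, 0, 0, 0, 0, -0.4, -0.8, -0.6], "rx": [0, 0, 0, 0, 0, 0, 0, 0, 0, 0, 0, 0], "ry": [0, 0, 0, 0, 0, 0, 0, 0, 0, 0, 0, 0], "rz": [0, 0, 0, 0, 0, 0, 0, 0, 0, 0, 0, 0], "jaw": [0, 0, 0, 0, 0, 0, 0, 0, 0, 0, 0, 0]}'; python3 -c "
from h import *
crop('scene',160,105,60,65,6,'pics/d.png')
print(tool([579,217,150]))"
```

```text
clock: 3.2
eef_pos: [636.4, -373.9, 98.9]
tool_rot: [3.141, -0.0, 2.708]
force: [-0.4, -0.3, 1.2]
width: -0.1
gripper_force: 0.0
clock: 4.4
eef_pos: [598.3, -364.2, 190.9]
tool_rot: [-3.141, 0.004, 2.707]
force: [0.6, -0.2, -1.0]
width: 0.0
gripper_force: 0.0
[265.9 519.4  43. ]
```

View pics/d.png

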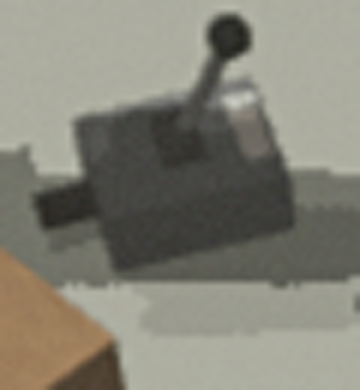

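The ball, at (230,35) in the crop, now leans over the white stripe, so the isolator is off. Next is the pawl: I'll come from behind its ball and push it towards the end stop.

In the tool's units: 41 mm is 0.82, 20 mm is 0.4, -0.1 rad / 3.1416 = -0.0318.

```bash
python3 nudge.py '{"dx": [0.3, 0.3, 0.3, 0.3, 0.3, 0.3, 0.3, 0.3, 0.3, 0.3, 0, 0], "dy": [0.82, 0.82, 0.82, 0.82, 0.82, 0.82, 0.82, 0.82, 0.82, 0.82, 0.4, 0], "dz": [0, 0, 0, 0, 0, 0, 0, 0, 0, 0, 0, 0], "rx": [0, 0, 0, 0, 0, 0, 0, 0, 0, 0, 0, 0], "ry": [0, 0, 0, 0, 0, 0, 0, 0, 0, 0, 0, 0], "rz": [0, 0, 0, 0, 0, 0, 0, -0.0318, -0.0318, -0.0318, -0.0159, 0], "jaw": [0, 0, 0, 0, 0, 0, 0, 0, 0, 0, 0, 0]}'; python3 -c "
from h import *
print(tool([641,118,94]))"
```

```text
clock: 5.65
eef_pos: [623.7, 96.5, 189.0]
tool_rot: [3.138, 0.002, 3.063]
force: [-0.0, 0.3, 0.7]
width: -0.1
gripper_force: 0.0
[-15.4  22.4  95.1]
```

In the tool's units: 40 mm is 0.8, 30 mm is 0.6.

```bash
python3 nudge.py '{"dx": [-0.36, 0, 0, 0, 0, 0, 0, 0, 0, 0, 0], "dy": [0.4, 0, 0, 0, 0.24, 0.24, 0.24, 0.24, 0.24, 0.24, 0], "dz": [0.6, 0.8, 0.5, 0, 0, 0, 0, 0, 0, 0, 0], "rx": [0, 0, 0, 0, 0, 0, 0, 0, 0, 0, 0], "ry": [0, 0, 0, 0, 0, 0, 0, 0, 0, 0, 0], "rz": [0, 0, 0, 0, 0, 0, 0, 0, 0, 0, 0], "jaw": [0, 0, 0, 0, 0, 0, 0, 0, 0, 0, 0]}'; python3 nudge.py '{"dx": [0, 0, 0, 0, 0, 0, 0], "dy": [-0.3, -0.3, 0, 0, -0.8, -0.8, 0], "dz": [0, 0, -0.8, -0.8, 0, 0, 0], "rx": [0, 0, 0, 0, 0, 0, 0], "ry": [0, 0, 0, 0, 0, 0, 0], "rz": [0, 0, 0, 0, 0, 0, 0], "jaw": [0, 0, 0, 30, 30, 30, 30]}'; python3 -c "
from h import *
crop('scene',200,165,160,135,4,'pics/e.png')"
```

```text
clock: 6.75
eef_pos: [648.1, 185.9, 93.2]
tool_rot: [3.139, -0.001, 3.06]
force: [-0.2, 0.3, -0.1]
width: -0.1
gripper_force: 0.0
clock: 7.45
eef_pos: [638.6, 59.2, 173.7]
tool_rot: [-3.134, -0.0, 3.043]
force: [0.2, -1.1, -0.6]
width: 29.8
gripper_force: 0.0
```

View pics/e.png

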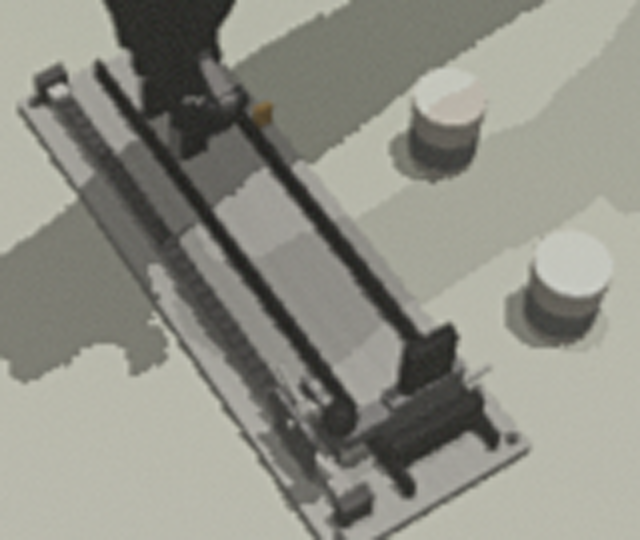

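The pawl is released, with its ball at (338,412) leaning towards the stop. The pusher slid forward a little: its pointer tip is now at (488,370). I'll re-measure the fin.

```bash
python3 - <<'E'
from h import *
B=lambda u,v:((u+.5)/4-.5+200,(v+.5)/4-.5+165)
print([plane('scene',B(*p),116).round(1) for p in((452,325),(404,361))],plane('scene',B(488,370),32))
print('old ptr same way',plane('scene',B(470,350),32))
crop('top',150,155,160,115,5,'pics/f.png')
E
```

```text
[array([563.3, 239.7, 116. ]), array([602.3, 241.6, 116. ])] [525.96505961 245.43807593  32.        ]
old ptr same way [525.47145986 227.43395911  32.        ]
```

View pics/f.png

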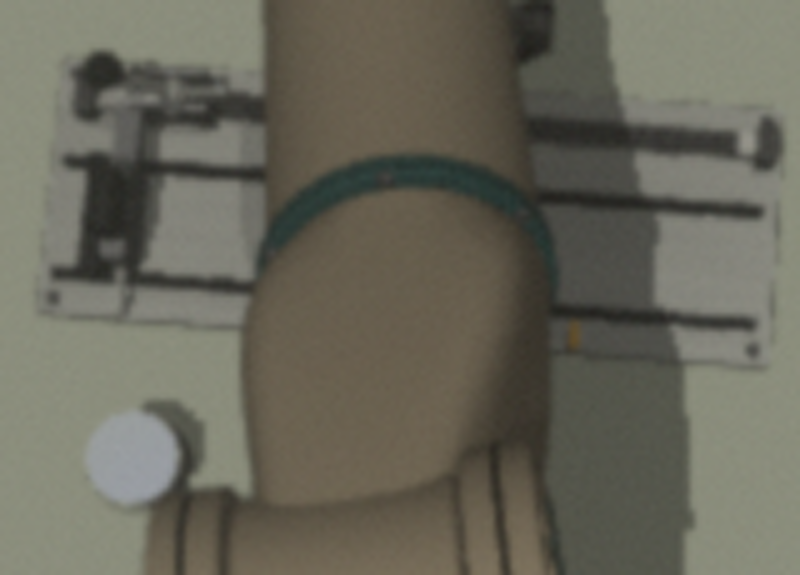

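The top view agrees: the pointer is at (124,312) and the pawl ball at (100,72), so the pusher moved about 18 mm forward, which puts the fin near (581,238). Now I'll grip the fin.

In the tool's units: 40 mm is 0.8, 35 mm is 0.7.

```bash
python3 -c "
from h import *
print(tool([581,238,150]))"; python3 nudge.py '{"dx": [0.8, 0.64, 0, 0, 0, 0, 0], "dy": [0.6, 0.6, 0.8, 0.8, 0.7, 0, 0], "dz": [0, 0, 0, 0, 0.4, 0, 0], "rx": [0, 0, 0, 0, 0, 0, 0], "ry": [0, 0, 0, 0, 0, 0, 0], "rz": [0, 0, 0, 0, 0, 0, 0], "jaw": [40, 40, 40, 40, 40, 40, 40]}'; python3 -c "
from h import *
print(tool([581,238,85]))"
```

```text
[ 73.4 165.   23.1]
clock: 8.25
eef_pos: [581.4, 253.0, 152.2]
tool_rot: [-3.141, -0.002, 3.058]
force: [0.2, 0.0, 0.3]
width: 40.4
gripper_force: 0.0
[ -0.9 -15.   67.2]
```

In the tool's units: 25 mm is 0.5, 22 mm is 0.44.

```bash
python3 nudge.py '{"dx": [0, 0, 0, 0, 0, 0, 0, 0, 0, 0, 0], "dy": [-0.3, 0, 0, 0, 0, 0, 0, 0, 0, 0, 0], "dz": [0, 0.4, 0.5, 0.44, 0, 0, 0, 0, 0, 0, 0], "rx": [0, 0, 0, 0, 0, 0, 0, 0, 0, 0, 0], "ry": [0, 0, 0, 0, 0, 0, 0, 0, 0, 0, 0], "rz": [0, 0, 0, 0, 0, 0, 0, 0, 0, 0, 0], "jaw": [40, 40, 40, 40, 40, 10, 0, 0, 0, 0, 0]}'
```

```text
clock: 9.35
eef_pos: [582.5, 237.3, 88.0]
tool_rot: [3.141, 0.003, 3.056]
force: [0.6, -0.4, 7.2]
width: 10.7
gripper_force: 60.6
```

Gripped, 10.7 mm wide. Now I'll draw it back about 245 mm of the estimated 254 and check against the mark.

In the tool's units: -25 mm is -0.5, -20 mm is -0.4.

```bash
python3 nudge.py '{"dx": [0, 0, 0, 0, 0, 0, 0, 0, 0, 0, 0, 0], "dy": [-0.2, -0.4, -0.5, -0.5, -0.5, -0.5, -0.5, -0.5, -0.5, -0.5, -0.3, 0], "dz": [0, 0, 0, 0, 0, 0, 0, 0, 0, 0, 0, 0], "rx": [0, 0, 0, 0, 0, 0, 0, 0, 0, 0, 0, 0], "ry": [0, 0, 0, 0, 0, 0, 0, 0, 0, 0, 0, 0], "rz": [0, 0, 0, 0, 0, 0, 0, 0, 0, 0, 0, 0], "jaw": [0, 0, 0, 0, 0, 0, 0, 0, 0, 0, 0, 0]}';python3 nudge.py '{"dx": [0, 0], "dy": [0, 0], "dz": [0, 0], "rx": [0, 0], "ry": [0, 0], "rz": [0, 0], "jaw": [0, 0]}'; python3 - <<'E'
from h import *
a=ctrl.get_image('top');b=ctrl.get_image('scene')
f=lambda im,x,y,w,h,k:cv2.resize(im[y:y+h,x:x+w],None,fx=k,fy=k,interpolation=cv2.INTER_CUBIC)
cv2.imwrite('pics/g.png',np.hstack([f(b,240,165,50,65,8),f(a,240,195,50,65,8)]))
E
```

```text
clock: 10.55
eef_pos: [561.3, -10.6, 88.0]
tool_rot: [-3.14, 0.003, 3.052]
force: [0.3, -3.9, 9.5]
width: 11.2
gripper_force: 61.1
clock: 10.75
eef_pos: [561.4, -9.2, 88.0]
tool_rot: [-3.14, 0.003, 3.054]
force: [-0.1, -3.5, 9.6]
width: 11.1
gripper_force: 61.0
```

View pics/g.png

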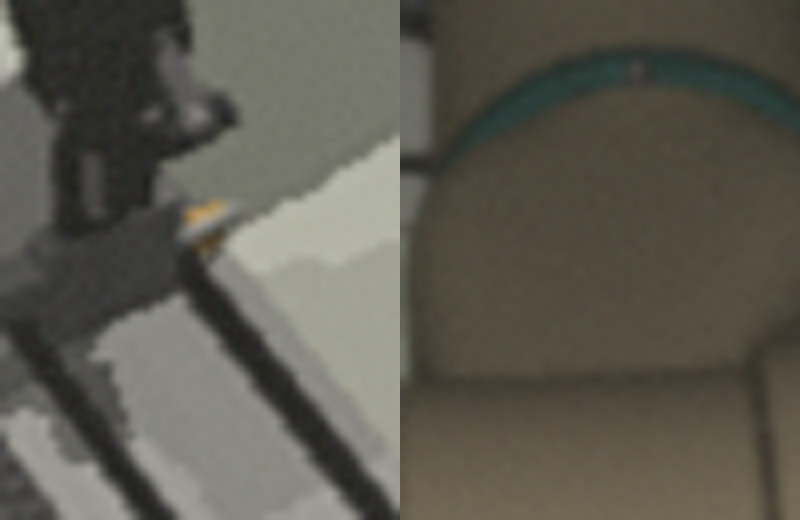

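The pointer crosses just in front of the brass mark in the scene half. Its tip is at about (238,203), with the mark's top at about (205,212) still visible behind it. I'll work out the remaining distance.

```bash
python3 - <<'E'
from h import *
np.set_printoptions(precision=1,suppress=True)
th=-.0859; ex=np.array([np.cos(th),np.sin(th)]);ey=np.array([-np.sin(th),np.cos(th)]);O=np.array([566.9,79.7])
F=lambda p:np.array([(p[:2]-O)@ex,(p[:2]-O)@ey])
for n in('scene','top'):
    im=cv2.imread(f'pics/{n}0.png').astype(int)
    m=((im[...,2]-im[...,0])>45).astype(np.uint8)
    m[:150]=0
    if n=='top':m[:210]=0;m[240:]=0;m[:,:250]=0;m[:,280:]=0
    else:m[250:]=0;m[:,:255]=0;m[:,290:]=0;m[:180]=0;m[205:]=0
    v,u=np.nonzero(m);print(n,sorted(zip(u,v)))
    w=(im[...,2]-im[...,0])[v,u]
    c=(np.average(u,weights=w),np.average(v,weights=w));print(c,F(plane(n,c,32)),F(plane(n,c,28)))
G=lambda u,v:((u+.5)/8-.5+240,(v+.5)/8-.5+165)
for p in((238,203),(190,238)):print('ptr',F(plane('scene',G(*p),35)),F(plane('scene',G(*p),32)))
B=lambda u,v:((u+.5)/4-.5+200,(v+.5)/4-.5+165)
print('old ptr scene',F(plane('scene',B(470,350),35)), 'after pawl',F(plane('scene',B(488,370),35)))
A=lambda u,v:((u+.5)/5-.5+150,(v+.5)/5-.5+155)
print('ptr top',F(plane('top',A(153,318),35)),F(plane('top',A(124,312),35)))
E
```

```text
scene [(np.int64(264), np.int64(191)), (np.int64(264), np.int64(192)), (np.int64(265), np.int64(191)), (np.int64(265), np.int64(192)), (np.int64(266), np.int64(190)), (np.int64(266), np.int64(191)), (np.int64(266), np.int64(192)), (np.int64(267), np.int64(191))]
(np.float64(265.3384030418251), np.float64(191.29277566539923)) [-46.9 -95.6] [-48.7 -98.3]
top [(np.int64(264), np.int64(220)), (np.int64(264), np.int64(221)), (np.int64(264), np.int64(222)), (np.int64(264), np.int64(223)), (np.int64(265), np.int64(220)), (np.int64(265), np.int64(221)), (np.int64(265), np.int64(222)), (np.int64(265), np.int64(223))]
(np.float64(264.4523281596452), np.float64(221.53436807095343)) [-45.8 -96.6] [-45.4 -96.6]
ptr [-57.9 -91.9] [-59.3 -93.9]
ptr [-34.8 -87.4] [-36.1 -89.4]
old ptr scene [-52.6 144.9] after pawl [-53.7 162.8]
ptr top [-54.3 139.5] [-52.2 156.1]
```

About 6.5 mm remain. The scene image gives 6 and the TCP estimate gives 7.

In the tool's units: -3.5 mm is -0.07, -3 mm is -0.06.

```bash
python3 nudge.py '{"dx": [0, 0, 0, 0, 0, 0], "dy": [-0.06, -0.07, 0, 0, 0, 0], "dz": [0, 0, 0, 0, 0, 0], "rx": [0, 0, 0, 0, 0, 0], "ry": [0, 0, 0, 0, 0, 0], "rz": [0, 0, 0, 0, 0, 0], "jaw": [0, 0, 0, 0, 0, 0]}';python3 nudge.py '{"dx": [0, 0, 0, 0, 0, 0, 0, 0, 0, 0, 0], "dy": [0, 0, 0, 0, 0, 0, 0.9, 0.9, 0.9, 0.9, 0], "dz": [0, 0, 0, -0.4, -0.8, -0.8, 0, 0, 0, 0, 0], "rx": [0, 0, 0, 0, 0, 0, 0, 0, 0, 0, 0], "ry": [0, 0, 0, 0, 0, 0, 0, 0, 0, 0, 0], "rz": [0, 0, 0, 0, 0, 0, 0, 0, 0, 0, 0], "jaw": [40, 40, 40, 40, 80, 80, 80, 80, 80, 80, 80]}'; python3 - <<'E'
from h import *
a=ctrl.get_image('top');b=ctrl.get_image('scene')
cv2.imwrite('pics/top1.png',a);cv2.imwrite('pics/scene1.png',b)
f=lambda im,x,y,w,h,k:cv2.resize(im[y:y+h,x:x+w],None,fx=k,fy=k,interpolation=cv2.INTER_CUBIC)
cv2.imwrite('pics/i.png',np.hstack([f(b,240,165,50,65,8),f(a,240,180,50,65,8)]))
E
```

```text
clock: 11.45
eef_pos: [561.0, -13.4, 88.0]
tool_rot: [3.141, 0.003, 3.056]
force: [0.8, 1.5, 8.9]
width: 11.3
gripper_force: 61.0
clock: 12.55
eef_pos: [574.1, 175.6, 185.9]
tool_rot: [3.136, -0.001, 3.067]
force: [-0.1, -0.5, 0.4]
width: 80.3
gripper_force: 0.0
```

View pics/i.png

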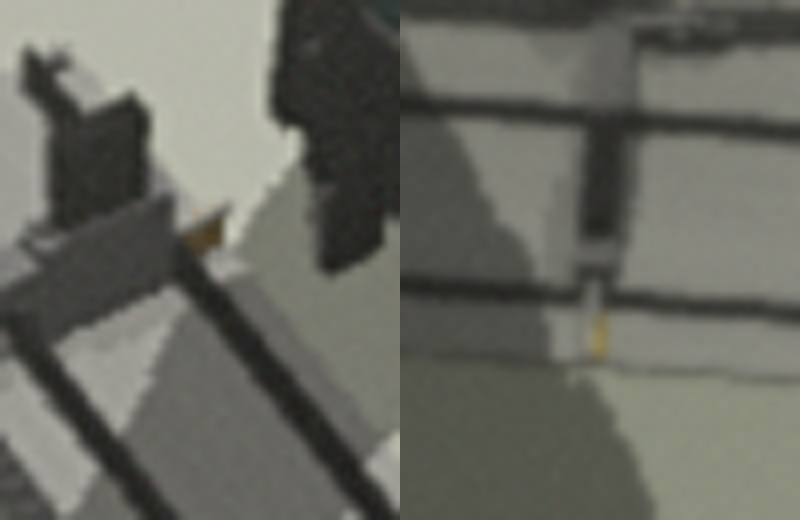

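The pointer is about 3 mm short of the mark. In the top half it is at about column 590 and the brass centre at 599, and the TCP reading agrees. I'll regrip and take up the rest.

In the tool's units: -45 mm is -0.9, 40 mm is 0.8.

```bash
python3 nudge.py '{"dx": [0, 0, 0, 0, 0, 0, 0], "dy": [-0.9, -0.9, -0.9, -0.9, 0, 0, 0], "dz": [0, 0, 0, 0, 0.8, 0, 0], "rx": [0, 0, 0, 0, 0, 0, 0], "ry": [0, 0, 0, 0, 0, 0, 0], "rz": [0, 0, 0, 0, 0, 0, 0], "jaw": [40, 40, 40, 40, 40, 40, 40]}'; python3 -c "
from h import *
print(tool([560.7,-16.2,88]))"
```

```text
clock: 13.35
eef_pos: [558.8, -13.6, 146.1]
tool_rot: [3.142, -0.003, 3.055]
force: [0.8, 0.5, 0.7]
width: 40.1
gripper_force: 0.0
[-2.3 -2.4 58.1]
```

In the tool's units: 30 mm is 0.6, 28 mm is 0.56.

```bash
python3 nudge.py '{"dx": [-0.04, 0, 0, 0, 0, 0, 0, 0], "dy": [-0.05, 0, 0, 0, 0, 0, 0, 0], "dz": [0.56, 0.6, 0, 0, 0, 0, 0, 0], "rx": [0, 0, 0, 0, 0, 0, 0, 0], "ry": [0, 0, 0, 0, 0, 0, 0, 0], "rz": [0, 0, 0, 0, 0, 0, 0, 0], "jaw": [40, 40, 40, 0, 0, 0, 0, 0]}'
```

```text
clock: 14.15
eef_pos: [562.9, -15.0, 90.4]
tool_rot: [3.14, 0.003, 3.056]
force: [-0.1, 2.2, 6.9]
width: 10.7
gripper_force: 60.2
```

In the tool's units: -2 mm is -0.04.

```bash
python3 nudge.py '{"dx": [0, 0, 0, 0], "dy": [-0.04, 0, 0, 0], "dz": [0, 0, 0, 0], "rx": [0, 0, 0, 0], "ry": [0, 0, 0, 0], "rz": [0, 0, 0, 0], "jaw": [0, 0, 0, 0]}';python3 nudge.py '{"dx": [0, 0, 0, 0, 0, 0, 0, 0, 0, 0, 0], "dy": [0, 0, 0, 0, 0, 0, 0.9, 0.9, 0.9, 0.9, 0], "dz": [0, 0, 0, -0.4, -0.8, -0.8, 0, 0, 0, 0, 0], "rx": [0, 0, 0, 0, 0, 0, 0, 0, 0, 0, 0], "ry": [0, 0, 0, 0, 0, 0, 0, 0, 0, 0, 0], "rz": [0, 0, 0, 0, 0, 0, 0, 0, 0, 0, 0], "jaw": [40, 40, 40, 40, 80, 80, 80, 80, 80, 80, 80]}'; python3 - <<'E'
from h import *
a=ctrl.get_image('top');b=ctrl.get_image('scene')
f=lambda im,x,y,w,h,k:cv2.resize(im[y:y+h,x:x+w],None,fx=k,fy=k,interpolation=cv2.INTER_CUBIC)
cv2.imwrite('pics/j.png',np.hstack([f(b,240,165,50,65,8),f(a,240,180,50,65,8)]))
# lids: bright, bluish-neutral blobs
np.set_printoptions(precision=1,suppress=True)
for n,pts in(('top',[(177,246),(232,256)]),('scene',[(312,188),(342,230)])):
    im=b if n=='scene' else a
    for p in pts:
        x,y=p; w=im[y-22:y+23,x-22:x+23]; g=w.min(2)
        print(n,p,g[22,22],g[2,2])
E
```

```text
clock: 14.55
eef_pos: [562.8, -16.9, 90.4]
tool_rot: [3.14, 0.004, 3.056]
force: [-1.4, 2.7, 6.6]
width: 10.8
gripper_force: 60.2
clock: 15.65
eef_pos: [576.0, 171.0, 188.2]
tool_rot: [3.135, -0.0, 3.067]
force: [-0.6, 0.2, 0.4]
width: 80.2
gripper_force: 0.0
top (177, 246) 77 75
top (232, 256) 112 41
scene (312, 188) 131 46
scene (342, 230) 172 171
```

View pics/j.png

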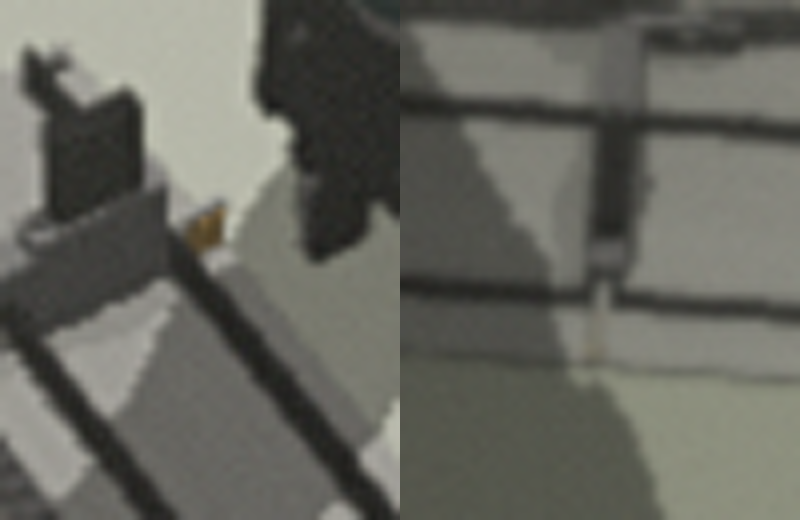

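The pointer now covers the brass mark at column ~600, so the pusher is parked and let go. Next I'll turn the tool so the fingers close across the channel, and check the tubs by colour.

In the tool's units: -10 mm is -0.2, 0.14 rad / 3.1416 = 0.0446.

```bash
python3 nudge.py '{"dx": [0, 0, 0, 0, 0, 0, 0, 0, 0, 0, 0, 0], "dy": [0, 0, 0, 0, 0, 0, 0, 0, 0, 0, 0, 0], "dz": [-0.2, -0.2, -0.2, 0, 0, 0, 0, 0, 0, 0, 0, 0], "rx": [0, 0, 0, 0, 0, 0, 0, 0, 0, 0, 0, 0], "ry": [0, 0, 0, 0, 0, 0, 0, 0, 0, 0, 0, 0], "rz": [0.0446, 0.0446, 0.0446, 0.0446, 0.0446, 0.0446, 0.0446, 0.0446, 0.0446, 0.0446, 0.0446, 0.0095], "jaw": [80, 80, 80, 80, 80, 80, 80, 80, 80, 80, 80, 80]}'; cat >> h.py <<'E'
def lids(n,save=None):
    im=ctrl.get_image(n)
    if save: cv2.imwrite(save,im)
    hsv=cv2.cvtColor(im,cv2.COLOR_BGR2HSV)
    # lid: bluish-neutral (b>=g), bench is greenish
    i=im.astype(int); m=((i[...,0]-i[...,2]>0)&(i.max(2)>100)).astype(np.uint8) if n=='top' else ((hsv[...,1]<22)&(i.max(2)>150)).astype(np.uint8)
    m=cv2.morphologyEx(m,cv2.MORPH_OPEN,np.ones((3,3),np.uint8))
    for c in cv2.findContours(m,0,2)[0]:
        if cv2.contourArea(c)>60:
            M=cv2.moments(c);p=(M['m10']/M['m00'],M['m01']/M['m00']);x,y,w,h=cv2.boundingRect(c)
            print(n,np.round(p,1),(x,y,w,h),cv2.contourArea(c),plane(n,p,65).round(1))
E
python3 - <<'E'
from h import *
lids('top','pics/top2.png');lids('scene','pics/scene2.png')
i=cv2.imread('pics/scene0.png')
for p in((312,188),(342,230),(342,238),(312,200),(330,200),(300,220)):print(p,i[p[1],p[0]])
E
```

```text
clock: 16.95
eef_pos: [576.8, 159.2, 218.2]
tool_rot: [-3.141, 0.001, 1.481]
force: [0.4, -0.7, -0.5]
width: 80.0
gripper_force: 0.0
top [ 90.9 246.8] (77, 234, 25, 24) 321.0 [445.7 459.8  65. ]
scene [294.4 283.2] (274, 270, 51, 32) 422.0 [641.6 272.1  65. ]
scene [270.1 279.7] (258, 265, 24, 31) 167.0 [682.7 230.4  65. ]
scene [286.  248.9] (280, 242, 14, 14) 79.5 [598.2 186.3  65. ]
scene [234.  227.9] (227, 219, 15, 19) 83.5 [667.3  57.2  65. ]
scene [245.8 221.2] (239, 212, 15, 19) 107.5 [630.3  58.   65. ]
scene [259.9 212.8] (249, 204, 22, 20) 245.5 [584.2  58.4  65. ]
scene [290.7 195.6] (279, 182, 24, 27) 281.0 [481.4  62.   65. ]
scene [485.2  83.8] (466, 71, 37, 24) 233.0 [-359.7   81.2   65. ]
scene [346.5 107.1] (316, 59, 68, 106) 3024.0 [ 105.5 -112.4   65. ]
scene [387.   24.6] (363, 2, 45, 44) 693.0 [-357.4 -370.4   65. ]
scene [271.5 207.7] (0, 0, 512, 384) 117306.5 [549.1  63.5  65. ]
(312, 188) [178 187 185]
(342, 230) [179 187 185]
(342, 238) [158 164 163]
(312, 200) [84 93 95]
(330, 200) [160 173 172]
(300, 220) [161 174 174]
```

View pics/scene2.png

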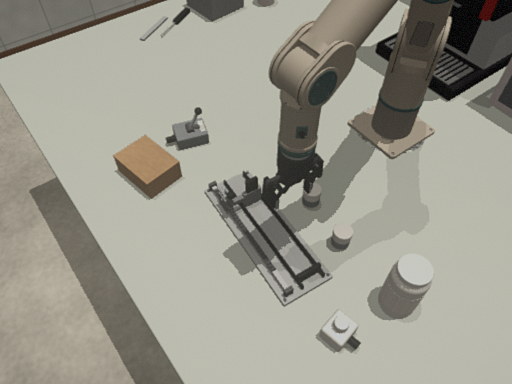

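The scene shows both tubs where they were first seen: lids at (342,230) and (312,190). The pusher is at the mark and the isolator is off. I'll take the tub at (446,228) first.

In the tool's units: -35 mm is -0.7, -32 mm is -0.64.

```bash
python3 -c "
from h import *
print(tool([445.6,228,130]))"; python3 nudge.py '{"dx": [0.3, 0.3, 0.3, 0.26, 0, 0, 0], "dy": [-0.7, -0.7, -0.7, -0.64, 0, 0, 0], "dz": [0, 0, 0.4, 0.4, 0.6, 0, 0], "rx": [0, 0, 0, 0, 0, 0, 0], "ry": [0, 0, 0, 0, 0, 0, 0], "rz": [0, 0, 0, 0, 0, 0, 0], "jaw": [80, 80, 80, 80, 80, 80, 80]}'; python3 -c "
from h import *
print(tool([445.6,228,26]));lids('top','pics/top3.png')"
```

```text
[  56.8 -136.4   88.2]
clock: 17.75
eef_pos: [446.0, 230.0, 148.7]
tool_rot: [3.141, 0.0, 1.486]
force: [0.4, 0.4, 1.0]
width: 80.1
gripper_force: 0.0
[ -1.9  -0.3 122.7]
top [231.7 255.4] (223, 247, 18, 18) 235.5 [418.3  77.7  65. ]
top [ 91.4 246.7] (79, 233, 22, 25) 287.0 [446.  458.5  65. ]
```

In the tool's units: 40 mm is 0.8, 25 mm is 0.5.

```bash
python3 nudge.py '{"dx": [-0.04, 0, 0, 0, 0, 0, 0, 0, 0, 0], "dy": [0, 0, 0, 0, 0, 0, 0, 0, 0, 0], "dz": [0.8, 0.8, 0.5, 0.34, 0, 0, 0, 0, 0, 0], "rx": [0, 0, 0, 0, 0, 0, 0, 0, 0, 0], "ry": [0, 0, 0, 0, 0, 0, 0, 0, 0, 0], "rz": [0, 0, 0, 0, 0, 0, 0, 0, 0, 0], "jaw": [80, 80, 80, 80, 80, 50, 40, 40, 40, 40]}'; python3 nudge.py '{"dx": [0, 0, 0, 0], "dy": [0, 0, 0, 0], "dz": [-0.6, -0.7, 0, 0], "rx": [0, 0, 0, 0], "ry": [0, 0, 0, 0], "rz": [0, 0, 0, 0], "jaw": [40, 40, 40, 40]}';python3 -c "
from h import *
print(tool([577.6,204.2,92]))"
```

```text
clock: 18.8
eef_pos: [446.1, 229.1, 28.1]
tool_rot: [3.139, -0.002, 1.486]
force: [-0.6, -1.0, 6.0]
width: 50.9
gripper_force: 61.9
clock: 19.2
eef_pos: [445.6, 229.6, 92.5]
tool_rot: [3.139, -0.002, 1.486]
force: [-0.4, -0.1, -2.1]
width: 51.1
gripper_force: 63.1
[-14.2 133.7   0.8]
```

In the tool's units: 35 mm is 0.7, 34 mm is 0.68.

```bash
python3 nudge.py '{"dx": [-0.08, -0.08, -0.08, -0.04, 0, 0], "dy": [0.68, 0.7, 0.7, 0.6, 0, 0], "dz": [0, 0, 0, 0, 0, 0], "rx": [0, 0, 0, 0, 0, 0], "ry": [0, 0, 0, 0, 0, 0], "rz": [0, 0, 0, 0, 0, 0], "jaw": [40, 40, 40, 40, 40, 40]}';python3 -c "
from h import *
print(tool([577.6,204.2,41]))"
```

```text
clock: 19.8
eef_pos: [576.4, 202.9, 89.8]
tool_rot: [-3.139, 0.001, 1.485]
force: [0.7, -0.3, -2.9]
width: 51.1
gripper_force: 63.4
[ 1.5  1.3 48.8]
```

Careful with the scale: shifts go in shares of 50 mm and turns go in shares of pi rad. That gives: 20 mm is 0.4, 15 mm is 0.3.

```bash
python3 nudge.py '{"dx": [0.02, 0, 0], "dy": [0.02, 0, 0], "dz": [0.4, 0.3, 0], "rx": [0, 0, 0], "ry": [0, 0, 0], "rz": [0, 0, 0], "jaw": [40, 40, 40]}';python3 nudge.py '{"dx": [0, 0, 0, 0], "dy": [0, 0, 0, 0], "dz": [0.1, 0.1, 0.04, 0], "rx": [0, 0, 0, 0], "ry": [0, 0, 0, 0], "rz": [0, 0, 0, 0], "jaw": [40, 40, 40, 40]}'; python3 -c "
from h import *
s=ctrl.read_state();print(s['force'],s['torque'])"
```

```text
clock: 20.1
eef_pos: [574.9, 204.5, 53.5]
tool_rot: [-3.135, 0.002, 1.487]
force: [-0.7, -0.6, -1.2]
width: 50.6
gripper_force: 63.4
clock: 20.5
eef_pos: [578.3, 204.4, 44.3]
tool_rot: [-3.141, -0.0, 1.486]
force: [-0.5, -0.3, -1.5]
width: 50.8
gripper_force: 63.4
[-0.50827436 -0.27041072 -1.4771688 ] [ 0.02585527 -0.02610224  0.02479051]
```

In the tool's units: 2 mm is 0.04.

```bash
python3 nudge.py '{"dx": [0, 0, 0, 0], "dy": [0, 0, 0, 0], "dz": [0.04, 0.04, 0, 0], "rx": [0, 0, 0, 0], "ry": [0, 0, 0, 0], "rz": [0, 0, 0, 0], "jaw": [40, 40, 40, 40]}';python3 nudge.py '{"dx": [0, 0, 0, 0, 0, 0, 0], "dy": [0, 0, 0, 0, 0, 0, 0], "dz": [0, 0, 0, -0.6, -0.8, -0.8, 0], "rx": [0, 0, 0, 0, 0, 0, 0], "ry": [0, 0, 0, 0, 0, 0, 0], "rz": [0, 0, 0, 0, 0, 0, 0], "jaw": [60, 70, 80, 80, 80, 80, 80]}'; python3 -c "
from h import *
print(tool([417.5,77.5,140]))"
```

```text
clock: 20.9
eef_pos: [578.4, 204.4, 40.3]
tool_rot: [-3.142, -0.0, 1.486]
force: [-0.6, 0.4, -1.2]
width: 51.0
gripper_force: 63.6
clock: 21.6
eef_pos: [582.4, 205.0, 156.0]
tool_rot: [3.132, -0.004, 1.486]
force: [0.3, 0.0, -0.4]
width: 80.1
gripper_force: 0.0
[-141.2 -153.6   13.9]
```

In the tool's units: -35 mm is -0.7, -32 mm is -0.64.

```bash
python3 nudge.py '{"dx": [-0.64, -0.64, -0.64, -0.64, -0.28, 0, 0], "dy": [-0.7, -0.7, -0.7, -0.7, -0.24, 0, 0], "dz": [0, 0, 0, 0, 0, 0, 0], "rx": [0, 0, 0, 0, 0, 0, 0], "ry": [0, 0, 0, 0, 0, 0, 0], "rz": [0, 0, 0, 0, 0, 0, 0], "jaw": [80, 80, 80, 80, 80, 80, 80]}'; python3 -c "
from h import *
print(tool([417.5,77.5,27]));lids('top','pics/top4.png')
b=ctrl.get_image('scene');a=cv2.imread('pics/top4.png')
f=lambda im,x,y,w,h,k:cv2.resize(im[y:y+h,x:x+w],None,fx=k,fy=k,interpolation=cv2.INTER_CUBIC)
cv2.imwrite('pics/k.png',np.hstack([f(b,230,165,130,130,3),f(a,150,150,130,130,3)]))"
```

```text
clock: 22.3
eef_pos: [415.8, 76.1, 150.5]
tool_rot: [3.14, -0.001, 1.485]
force: [-1.0, 0.1, -0.5]
width: 79.9
gripper_force: 0.0
[  1.4   1.4 123.5]
top [ 92.  246.7] (81, 234, 21, 24) 279.0 [446. 457.  65.]
top [185.6 197.5] (178, 190, 16, 16) 184.5 [578.3 204.3  65. ]
```

View pics/k.png

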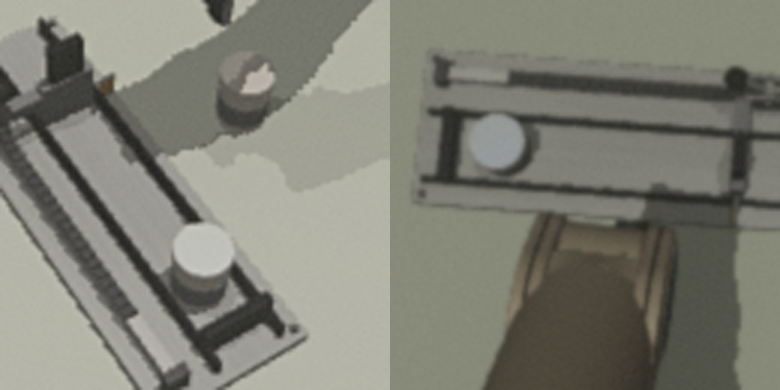

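Tub 1 stands in the channel against neither wall, at (578,204), and the second tub is unmoved (lid at about (246,75) in the crop). I'll grasp the second one.

In the tool's units: 40 mm is 0.8, 25 mm is 0.5.

```bash
python3 nudge.py '{"dx": [0.02, 0, 0, 0, 0, 0, 0, 0, 0, 0], "dy": [0.02, 0, 0, 0, 0, 0, 0, 0, 0, 0], "dz": [0.8, 0.8, 0.5, 0.34, 0, 0, 0, 0, 0, 0], "rx": [0, 0, 0, 0, 0, 0, 0, 0, 0, 0], "ry": [0, 0, 0, 0, 0, 0, 0, 0, 0, 0], "rz": [0, 0, 0, 0, 0, 0, 0, 0, 0, 0], "jaw": [80, 80, 80, 80, 80, 50, 40, 40, 40, 40]}'; python3 nudge.py '{"dx": [0, 0, 0, 0], "dy": [0, 0, 0, 0], "dz": [-0.6, -0.7, 0, 0], "rx": [0, 0, 0, 0], "ry": [0, 0, 0, 0], "rz": [0, 0, 0, 0], "jaw": [40, 40, 40, 40]}';python3 -c "
from h import *
print(tool([571.6,130.5,92]))"
```

```text
clock: 23.4
eef_pos: [416.7, 77.8, 34.3]
tool_rot: [3.141, -0.003, 1.486]
force: [-0.1, 0.7, 7.1]
width: 50.4
gripper_force: 62.7
clock: 23.8
eef_pos: [416.0, 77.9, 98.9]
tool_rot: [-3.142, -0.003, 1.487]
force: [0.3, 0.6, -2.6]
width: 50.8
gripper_force: 63.0
[ 65.4 150.6   7.1]
```

In the tool's units: 30 mm is 0.6, 14 mm is 0.28.

```bash
python3 nudge.py '{"dx": [0.28, 0.28, 0.28, 0.28, 0.26, 0, 0, 0], "dy": [0.6, 0.6, 0.6, 0.6, 0.6, 0, 0, 0], "dz": [0, 0, 0, 0, 0, 0, 0, 0], "rx": [0, 0, 0, 0, 0, 0, 0, 0], "ry": [0, 0, 0, 0, 0, 0, 0, 0], "rz": [0, 0, 0, 0, 0, 0, 0, 0], "jaw": [40, 40, 40, 40, 40, 40, 40, 40]}';python3 -c "
from h import *
print(tool([572.3,134.5,47]))"
```

```text
clock: 24.6
eef_pos: [569.0, 132.6, 97.0]
tool_rot: [-3.136, -0.001, 1.485]
force: [-0.5, 0.3, -1.2]
width: 50.5
gripper_force: 63.2
[ 2.1  3.3 50. ]
```

In the tool's units: 20 mm is 0.4, 10 mm is 0.2.

```bash
python3 nudge.py '{"dx": [0.04, 0, 0, 0, 0, 0, 0, 0, 0], "dy": [0.05, 0, 0, 0, 0, 0, 0, 0, 0], "dz": [0.4, 0.2, 0, 0.1, 0.1, 0.1, 0.06, 0, 0], "rx": [0, 0, 0, 0, 0, 0, 0, 0, 0], "ry": [0, 0, 0, 0, 0, 0, 0, 0, 0], "rz": [0, 0, 0, 0, 0, 0, 0, 0, 0], "jaw": [40, 40, 40, 40, 40, 40, 40, 40, 40]}'
```

```text
clock: 25.5
eef_pos: [573.7, 135.2, 50.2]
tool_rot: [-3.14, -0.002, 1.486]
force: [-1.1, -0.3, -1.2]
width: 50.5
gripper_force: 63.2
```

In the tool's units: 2 mm is 0.04, -1.5 mm is -0.03.

```bash
python3 nudge.py '{"dx": [0, 0, 0, 0], "dy": [-0.03, 0, 0, 0], "dz": [0.04, 0.04, 0, 0], "rx": [0, 0, 0, 0], "ry": [0, 0, 0, 0], "rz": [0, 0, 0, 0], "jaw": [40, 40, 40, 40]}';python3 nudge.py '{"dx": [0, 0, 0, 0, 0, 0, 0], "dy": [0, 0, 0, 0, 0, 0, 0], "dz": [0, 0, 0, -0.6, -0.8, -0.8, 0], "rx": [0, 0, 0, 0, 0, 0, 0], "ry": [0, 0, 0, 0, 0, 0, 0], "rz": [0, 0, 0, 0, 0, 0, 0], "jaw": [60, 70, 80, 80, 80, 80, 0]}'; python3 -c "
from h import *
print(tool([630,-60,150]))"
```

```text
clock: 25.9
eef_pos: [572.0, 135.4, 46.4]
tool_rot: [-3.14, -0.002, 1.486]
force: [-1.5, 0.0, 2.5]
width: 50.7
gripper_force: 63.4
clock: 26.6
eef_pos: [576.0, 134.8, 161.3]
tool_rot: [3.134, -0.004, 1.485]
force: [1.2, -0.5, -0.3]
width: 67.7
gripper_force: 0.0
[-189.5   70.3   11.1]
```

In the tool's units: -35 mm is -0.7, -27 mm is -0.54.

```bash
python3 nudge.py '{"dx": [-0.7, -0.7, -0.54, 0, 0], "dy": [0.4, 0.4, 0.5, 0, 0], "dz": [0, 0, 0, 0, 0], "rx": [0, 0, 0, 0, 0], "ry": [0, 0, 0, 0, 0], "rz": [0, 0, 0, 0, 0], "jaw": [0, 0, 0, 0, 0]}';python3 -c "
from h import *
print(tool([632.9,30.9,93]))
lids('top')
a=ctrl.get_image('top');b=ctrl.get_image('scene')
f=lambda im,x,y,w,h,k:cv2.resize(im[y:y+h,x:x+w],None,fx=k,fy=k,interpolation=cv2.INTER_CUBIC)
cv2.imwrite('pics/l.png',np.hstack([f(b,190,150,130,130,3),f(a,170,150,130,130,3)]))"
```

```text
clock: 27.1
eef_pos: [628.6, 32.0, 155.2]
tool_rot: [-3.139, -0.002, 1.484]
force: [-0.7, 0.8, 0.1]
width: -0.2
gripper_force: 0.0
[-0.8  4.5 62.2]
top [ 90.8 244.7] (77, 233, 25, 25) 247.0 [451.5 460.4  65. ]
```

View pics/l.png

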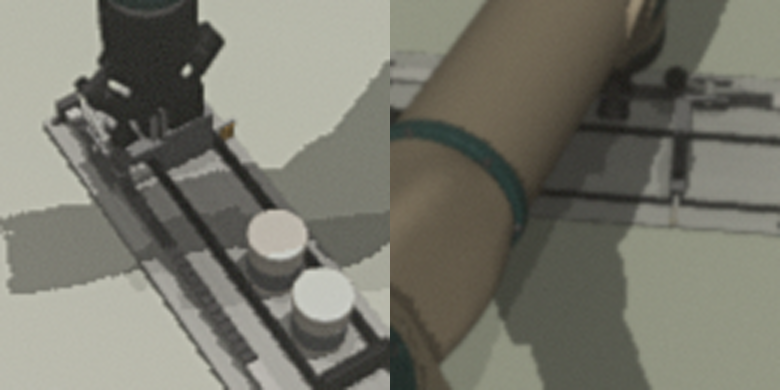

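Both tubs stand upright in the channel, with lids at (278,235) and (322,295). The pointer still lies over the mark and the pawl ball is at (676,77) in the crop. I've now used all my picture views, so the rest is by numbers. I'll check the ball's position first.

In the tool's units: 30 mm is 0.6, 25 mm is 0.5.

```bash
cat >> h.py <<'E'
th=-.0859; ex=np.array([np.cos(th),np.sin(th)]);ey=np.array([-np.sin(th),np.cos(th)]);O=np.array([566.9,79.7])
F=lambda p:np.array([(p[:2]-O)@ex,(p[:2]-O)@ey]).round(1)
W=lambda x,y:O+x*ex+y*ey
E
python3 -c "
from h import *
p=plane('top',(170+286.5/3-.5,150+77.5/3-.5),101);print(p,F(p))"; python3 nudge.py '{"dx": [-0.02, 0, 0, 0], "dy": [0.08, 0, 0, 0], "dz": [0.6, 0.5, 0.14, 0], "rx": [0, 0, 0, 0], "ry": [0, 0, 0, 0], "rz": [0, 0, 0, 0], "jaw": [0, 0, 0, 0]}'
```

```text
[630.71480027 -14.94375198 101.        ] [ 71.7 -88.8]
clock: 27.65
eef_pos: [631.5, 32.9, 92.9]
tool_rot: [-3.137, -0.002, 1.487]
force: [-1.2, -0.6, 0.0]
width: 0.1
gripper_force: 0.0
```

In the tool's units: -10 mm is -0.2, -8 mm is -0.16.

```bash
python3 nudge.py '{"dx": [-0.2, -0.16, -0.16, -0.16, -0.16, -0.16, -0.16, -0.12, -0.04, 0, 0], "dy": [0, 0, 0, 0, 0, 0, 0, 0, 0, 0, 0], "dz": [0, 0, 0, 0, 0, 0, 0, 0, 0, 0, 0], "rx": [0, 0, 0, 0, 0, 0, 0, 0, 0, 0, 0], "ry": [0, 0, 0, 0, 0, 0, 0, 0, 0, 0, 0], "rz": [0, 0, 0, 0, 0, 0, 0, 0, 0, 0, 0], "jaw": [0, 0, 0, 0, 0, 0, 0, 0, 0, 0, 0]}'; python3 nudge.py '{"dx": [0.4, 0.3, 0, 0.4, 0.6, 0.8, 0.8, 0, 0], "dy": [0, 0, 0, -0.6, -0.6, 0, 0, 0, 0], "dz": [0, -0.4, -0.8, -0.6, 0, 0, 0, 0, 0], "rx": [0, 0, 0, 0, 0, 0, 0, 0, 0], "ry": [0, 0, 0, 0, 0, 0, 0, 0, 0], "rz": [0, 0, 0, 0, 0, 0, 0, 0, 0], "jaw": [0, 0, 0, 0, 0, 0, 0, 0, 0]}'; python3 - <<'E'
from h import *
a=ctrl.get_image('top'); cv2.imwrite('pics/top5.png',a)
g=a.max(2)
# dark ball search along the bar line
for y in np.arange(-165,-60,4):
    P=[*W(70,y),101]; u,v=proj('top',P).round().astype(int); print(int(y),(u,v),g[v-1:v+2,u-1:u+2].mean().round(),end=' | ')
lids('top')
m=(g<38).astype(np.uint8)[160:190,230:310]
for c in cv2.findContours(m,0,2)[0]:
    if cv2.contourArea(c)>8:
        (x,y),r=cv2.minEnclosingCircle(c);p=plane('top',(x+230,y+160),101);print('dark',x+230,y+160,r,F(p))
E
```

```text
clock: 28.75
eef_pos: [627.0, -33.6, 93.7]
tool_rot: [-3.14, -0.002, 1.486]
force: [-0.4, -0.1, 0.6]
width: 0.1
gripper_force: 0.0
clock: 29.65
eef_pos: [581.0, 137.1, 183.9]
tool_rot: [-3.14, -0.002, 1.49]
force: [-0.3, -0.3, 0.7]
width: 0.0
gripper_force: 0.0
-165 (np.int64(293), np.int64(178)) 121.0 | -161 (np.int64(292), np.int64(178)) 97.0 | -157 (np.int64(290), np.int64(178)) 53.0 | -153 (np.int64(289), np.int64(178)) 47.0 | -149 (np.int64(287), np.int64(178)) 49.0 | -145 (np.int64(286), np.int64(177)) 48.0 | -141 (np.int64(284), np.int64(177)) 66.0 | -137 (np.int64(283), np.int64(177)) 80.0 | -133 (np.int64(281), np.int64(177)) 90.0 | -129 (np.int64(280), np.int64(177)) 89.0 | -125 (np.int64(278), np.int64(177)) 87.0 | -121 (np.int64(277), np.int64(177)) 92.0 | -117 (np.int64(275), np.int64(177)) 91.0 | -113 (np.int64(274), np.int64(177)) 79.0 | -109 (np.int64(272), np.int64(176)) 75.0 | -105 (np.int64(271), np.int64(176)) 75.0 | -101 (np.int64(269), np.int64(176)) 83.0 | -97 (np.int64(268), np.int64(176)) 98.0 | -93 (np.int64(266), np.int64(176)) 128.0 | -89 (np.int64(265), np.int64(176)) 131.0 | -85 (np.int64(264), np.int64(176)) 130.0 | -81 (np.int64(262), np.int64(176)) 129.0 | -77 (np.int64(261), np.int64(176)) 129.0 | -73 (np.int64(259), np.int64(176)) 128.0 | -69 (np.int64(258), np.int64(175)) 129.0 | -65 (np.int64(256), np.int64(175)) 130.0 | -61 (np.int64(255), np.int64(175)) 129.0 | top [ 90.9 245.9] (78, 232, 24, 26) 276.5 [448.1 460.   65. ]
```

The pawl ball is now at y ≈ −150 in the feeder frame, where an engaged pawl should put it (−151), and the pusher has not moved. I'll go behind the fin and push it forward with shut fingers.

In the tool's units: -40 mm is -0.8, -35 mm is -0.7.

```bash
python3 nudge.py '{"dx": [-0.7, -0.8, -0.8, -0.8, -0.8, -0.16, 0, 0], "dy": [-0.06, -0.08, -0.08, -0.08, -0.06, 0, 0, 0], "dz": [0, 0, 0, 0, 0, 0, 0, 0], "rx": [0, 0, 0, 0, 0, 0, 0, 0], "ry": [0, 0, 0, 0, 0, 0, 0, 0], "rz": [0, 0, 0, 0, 0, 0, 0, 0], "jaw": [0, 0, 0, 0, 0, 0, 0, 0]}'; python3 -c "
from h import *
print(tool([546.5,-64.1,90]),F(ctrl.read_state()['eef_pos']))"
```

```text
clock: 30.55
eef_pos: [546.2, -64.9, 183.7]
tool_rot: [-3.14, -0.003, 1.485]
force: [-0.4, 0.4, -0.2]
width: 0.1
gripper_force: 0.0
[ 0.5  0.4 93.7] [  -8.2 -145.8]
```

In the tool's units: 35 mm is 0.7, 23 mm is 0.46.

```bash
python3 nudge.py '{"dx": [0, 0, 0, 0], "dy": [0, 0, 0, 0], "dz": [0.7, 0.7, 0.46, 0], "rx": [0, 0, 0, 0], "ry": [0, 0, 0, 0], "rz": [0, 0, 0, 0], "jaw": [0, 0, 0, 0]}'; python3 nudge.py '{"dx": [0.24, 0.24, 0.24, 0.24, 0.24, 0.24, 0.24, 0.24, 0.24, 0], "dy": [0, 0, 0, 0, 0, 0, 0, 0, 0, 0], "dz": [0, 0, 0, 0, 0, 0, 0, 0, 0, 0], "rx": [0, 0, 0, 0, 0, 0, 0, 0, 0, 0], "ry": [0, 0, 0, 0, 0, 0, 0, 0, 0, 0], "rz": [0, 0, 0, 0, 0, 0, 0, 0, 0, 0], "jaw": [0, 0, 0, 0, 0, 0, 0, 0, 0, 0]}';python3 -c "
from h import *
print(F(ctrl.read_state()['eef_pos']))"
```

```text
clock: 30.95
eef_pos: [544.0, -62.5, 87.9]
tool_rot: [-3.134, -0.003, 1.488]
force: [0.4, 0.1, 0.6]
width: -0.6
gripper_force: 0.0
clock: 31.95
eef_pos: [554.9, 46.1, 90.5]
tool_rot: [-3.138, -0.005, 1.489]
force: [-0.2, 0.5, -0.4]
width: 0.5
gripper_force: 0.0
[ -9.1 -34.5]
```

```bash
python3 nudge.py '{"dx": [0.2, 0.2, 0.2, 0.2, 0.16, 0.16], "dy": [0, 0, 0, 0, 0, 0], "dz": [0, 0, 0, 0, 0, 0], "rx": [0, 0, 0, 0, 0, 0], "ry": [0, 0, 0, 0, 0, 0], "rz": [0, 0, 0, 0, 0, 0], "jaw": [0, 0, 0, 0, 0, 0]}'; python3 nudge.py '{"dx": [0.06, 0.06], "dy": [0, 0], "dz": [0, 0], "rx": [0, 0], "ry": [0, 0], "rz": [0, 0], "jaw": [0, 0]}';python3 nudge.py '{"dx": [0.04, 0.04], "dy": [0, 0], "dz": [0, 0], "rx": [0, 0], "ry": [0, 0], "rz": [0, 0], "jaw": [0, 0]}';python3 -c "
from h import *
print(F(ctrl.read_state()['eef_pos']))"
```

```text
clock: 32.55
eef_pos: [559.1, 98.6, 90.7]
tool_rot: [-3.138, -0.001, 1.486]
force: [-2.0, -4.1, -2.2]
width: -0.0
gripper_force: 2.1
clock: 32.75
eef_pos: [559.6, 104.3, 90.7]
tool_rot: [-3.138, -0.001, 1.486]
force: [-1.7, -5.9, -3.3]
width: -0.1
gripper_force: 2.7
clock: 32.95
eef_pos: [559.9, 107.6, 90.7]
tool_rot: [-3.138, -0.001, 1.485]
force: [-2.6, -4.3, -2.6]
width: 0.1
gripper_force: 2.4
[-9.4 27.2]
```

Contact force is 4–6 N, which is the pusher sliding and probably pushing a tub. I'll continue in small steps until it rises.

In the tool's units: 2 mm is 0.04.

```bash
python3 nudge.py '{"dx": [0.04, 0.04], "dy": [0, 0], "dz": [0, 0], "rx": [0, 0], "ry": [0, 0], "rz": [0, 0], "jaw": [0, 0]}'|sed -n 2,4p;python3 nudge.py '{"dx": [0.04, 0.04], "dy": [0, 0], "dz": [0, 0], "rx": [0, 0], "ry": [0, 0], "rz": [0, 0], "jaw": [0, 0]}'|sed -n 2,4p;python3 nudge.py '{"dx": [0.03, 0.03], "dy": [0, 0], "dz": [0, 0], "rx": [0, 0], "ry": [0, 0], "rz": [0, 0], "jaw": [0, 0]}'|sed -n 2,4p;python3 nudge.py '{"dx": [0.03, 0], "dy": [0, 0], "dz": [0, 0], "rx": [0, 0], "ry": [0, 0], "rz": [0, 0], "jaw": [0, 0]}'|sed -n 2,4p
```

```text
eef_pos: [560.2, 111.2, 90.7]
tool_rot: [-3.138, -0.001, 1.485]
force: [-0.9, -5.7, -3.0]
eef_pos: [560.5, 115.1, 90.7]
tool_rot: [-3.138, -0.0, 1.485]
force: [-3.3, -4.5, -2.2]
eef_pos: [560.8, 118.3, 90.7]
tool_rot: [-3.138, -0.001, 1.485]
force: [-1.6, -5.3, -3.4]
eef_pos: [561.0, 120.2, 90.7]
tool_rot: [-3.138, -0.001, 1.485]
force: [-1.9, -4.5, -2.8]
```

In the tool's units: 1.5 mm is 0.03.

```bash
for i in 1; do python3 nudge.py '{"dx": [0.03, 0], "dy": [0, 0], "dz": [0, 0], "rx": [0, 0], "ry": [0, 0], "rz": [0, 0], "jaw": [0, 0]}'|sed -n 2,4p;python3 nudge.py '{"dx": [0.03, 0], "dy": [0, 0], "dz": [0, 0], "rx": [0, 0], "ry": [0, 0], "rz": [0, 0], "jaw": [0, 0]}'|sed -n 2,4p;python3 nudge.py '{"dx": [0.03, 0], "dy": [0, 0], "dz": [0, 0], "rx": [0, 0], "ry": [0, 0], "rz": [0, 0], "jaw": [0, 0]}'|sed -n 2,4p; done; python3 - <<'E'
from h import *
print(F(ctrl.read_state()['eef_pos']));lids('top','pics/top6.png');a=ctrl.get_image('scene');cv2.imwrite('pics/scene6.png',a)
i=a.astype(int);g=a.min(2)
for y in range(30,175,4):
    u,v=proj('scene',[*W(0,y),77]).round().astype(int);print(y,g[v-1:v+2,u-1:u+2].mean().round(),end='|')
E
```

```text
eef_pos: [561.1, 121.7, 90.7]
tool_rot: [-3.138, -0.001, 1.485]
force: [-2.1, -4.6, -3.5]
eef_pos: [561.3, 123.2, 90.7]
tool_rot: [-3.138, -0.001, 1.485]
force: [-1.7, -4.3, -3.6]
eef_pos: [561.3, 124.2, 90.7]
tool_rot: [-3.138, -0.001, 1.485]
force: [-3.2, -4.8, -3.3]
[-9.4 43.9]
top [ 89.3 243.7] (78, 234, 22, 20) 130.0 [454.2 464.7  65. ]
30 121.0|34 92.0|38 56.0|42 37.0|46 37.0|50 37.0|54 37.0|58 36.0|62 35.0|66 43.0|70 73.0|74 128.0|78 170.0|82 171.0|86 170.0|90 171.0|94 171.0|98 171.0|102 172.0|106 172.0|110 173.0|114 173.0|118 160.0|122 154.0|126 168.0|130 189.0|134 190.0|138 190.0|142 190.0|146 190.0|150 191.0|154 191.0|158 191.0|162 191.0|166 193.0|170 164.0|174 113.0|
```

Along the channel the two lids are now in contact, with their boundary at about y=121. The row's end, at about 170–173, is close to the stop. I'll push on in small steps until the force rises.

In the tool's units: 1.5 mm is 0.03.

```bash
python3 nudge.py '{"dx": [0.03, 0], "dy": [0, 0], "dz": [0, 0], "rx": [0, 0], "ry": [0, 0], "rz": [0, 0], "jaw": [0, 0]}'|sed -n 2,4p;python3 nudge.py '{"dx": [0.03, 0], "dy": [0, 0], "dz": [0, 0], "rx": [0, 0], "ry": [0, 0], "rz": [0, 0], "jaw": [0, 0]}'|sed -n 2,4p;python3 nudge.py '{"dx": [0.03, 0], "dy": [0, 0], "dz": [0, 0], "rx": [0, 0], "ry": [0, 0], "rz": [0, 0], "jaw": [0, 0]}'|sed -n 2,4p;python3 nudge.py '{"dx": [0.02, 0], "dy": [0, 0], "dz": [0, 0], "rx": [0, 0], "ry": [0, 0], "rz": [0, 0], "jaw": [0, 0]}'|sed -n 2,4p
```

```text
eef_pos: [561.3, 124.3, 90.7]
tool_rot: [-3.138, 0.001, 1.484]
force: [-3.0, -7.7, -2.8]
eef_pos: [561.3, 124.3, 90.8]
tool_rot: [-3.138, 0.003, 1.483]
force: [-3.7, -9.6, -3.5]
eef_pos: [561.3, 124.3, 90.8]
tool_rot: [-3.138, 0.005, 1.482]
force: [-3.5, -12.1, -2.3]
eef_pos: [561.3, 124.3, 90.8]
tool_rot: [-3.138, 0.006, 1.482]
force: [-3.4, -14.7, -2.8]
```

The pusher stopped dead at TCP y=124.3 while the force climbed to 15 N, so the row is closed up. That matches 2 × 52 mm from the stop. I'll back off, rise and verify.

In the tool's units: -40 mm is -0.8, -20 mm is -0.4.

```bash
python3 nudge.py '{"dx": [-0.2, -0.4, 0, 0, -0.8, -0.8, -0.8, -0.8, -0.8, -0.8, 0], "dy": [0, 0, 0, 0, 0, 0, 0, 0, 0, 0, 0], "dz": [0, 0, -0.8, -0.8, -0.4, 0, 0, 0, 0, 0, 0], "rx": [0, 0, 0, 0, 0, 0, 0, 0, 0, 0, 0], "ry": [0, 0, 0, 0, 0, 0, 0, 0, 0, 0, 0], "rz": [0, 0, 0, 0, 0, 0, 0, 0, 0, 0, 0], "jaw": [0, 0, 0, 0, 0, 0, 0, 0, 0, 0, 0]}'; python3 - <<'E'
from h import *
lids('top','pics/top7.png');a=ctrl.get_image('scene');g=a.min(2);t=cv2.imread('pics/top7.png').min(2)
for n,im in(('scene',g),('top',t)):
  print(n)
  for y in range(40,180,3):
    u,v=proj(n,[*W(0,y),77]).round().astype(int);print(y,int(im[v-1:v+2,u-1:u+2].mean()),end='|')
m=(cv2.imread('pics/top7.png').max(2)<70)
print('\npawl')
for y in range(-20,80,4):
    u,v=proj('top',[*W(70,y),101]).round().astype(int);print(y,int(t[v-1:v+2,u-1:u+2].mean()),end='|')
E
```

```text
clock: 36.35
eef_pos: [540.2, -145.1, 192.3]
tool_rot: [3.139, 0.001, 1.477]
force: [0.1, -0.3, 0.8]
width: -0.0
gripper_force: 0.0
top [ 91.  246.4] (78, 233, 24, 25) 326.5 [446.8 459.6  65. ]
top [196.6 198.4] (188, 191, 17, 16) 196.5 [575.7 174.1  65. ]
top [177.8 196.9] (169, 190, 18, 15) 188.5 [580.4 225.8  65. ]
scene
40 66|43 44|46 43|49 43|52 41|55 41|58 41|61 41|64 59|67 59|70 123|73 177|76 184|79 182|82 182|85 183|88 183|91 183|94 183|97 183|100 183|103 183|106 184|109 184|112 184|115 183|118 169|121 166|124 176|127 184|130 183|133 183|136 183|139 183|142 183|145 184|148 184|151 184|154 184|157 184|160 184|163 185|166 186|169 180|172 157|175 109|178 85|top
40 95|43 80|46 66|49 56|52 47|55 41|58 42|61 45|64 47|67 59|70 89|73 125|76 148|79 152|82 152|85 152|88 153|91 153|94 153|97 153|100 153|103 153|106 153|109 152|112 152|115 149|118 139|121 139|124 150|127 152|130 152|133 152|136 152|139 152|142 153|145 153|148 152|151 152|154 153|157 153|160 153|163 152|166 147|169 125|172 95|175 79|178 88|
pawl
-20 117|-16 115|-12 106|-8 78|-4 72|0 55|4 45|8 42|12 42|16 44|20 53|24 73|28 76|32 85|36 84|40 72|44 70|48 70|52 78|56 91|60 115|64 118|68 119|72 118|76 118|
```

The row is closed: the lid centres are 51.9 mm apart. The pawl ball stands behind its hinge, so it is engaged, at about 0.1 rad. Last comes the isolator. I'll turn the tool back and locate its ball.

In the tool's units: -20 mm is -0.4, -10 mm is -0.2, -0.14 rad / 3.1416 = -0.0446.

```bash
python3 nudge.py '{"dx": [-0.4, 0, 0, 0, 0, 0, 0, 0, 0, 0], "dy": [-0.2, 0, 0, 0, 0, 0, 0, 0, 0, 0], "dz": [0, 0, 0, 0, 0, 0, 0, 0, 0, 0], "rx": [0, 0, 0, 0, 0, 0, 0, 0, 0, 0], "ry": [0, 0, 0, 0, 0, 0, 0, 0, 0, 0], "rz": [-0.0446, -0.0446, -0.0446, -0.0446, -0.0446, -0.0446, -0.0446, -0.0446, -0.0318, 0], "jaw": [0, 0, 0, 0, 0, 0, 0, 0, 0, 0]}'; python3 - <<'E'
from h import *
p=plane('scene',((230.5)/6-.5+160,(35.5)/6-.5+105),108.5);print('off ball d.png',p)
g=ctrl.get_image('scene').max(2);x0,y0=np.round(proj('scene',p)).astype(int)
m=(g<70).astype(np.uint8);m=m[y0-14:y0+6,x0-12:x0+13]
for c in cv2.findContours(m,0,2)[0]:
    (x,y),r=cv2.minEnclosingCircle(c);print('dark',x+x0-12,y+y0-14,r,(x0,y0),plane('scene',(x+x0-12,y+y0-14),108.5))
d=np.array([590.4,-358.6])-p[:2];L=np.linalg.norm(d);d/=L
st=p[:2]-45*d;print(L,d,st,tool([*st,150]))
E
```

```text
clock: 37.45
eef_pos: [529.4, -155.1, 191.0]
tool_rot: [3.138, -0.002, 2.709]
force: [-0.2, -0.1, -0.0]
width: 0.2
gripper_force: 0.0
off ball d.png [ 525.05350436 -338.89581095  108.5       ]
dark 197.5 111.0 3.3542017936706543 (np.int64(198), np.int64(110)) [ 527.49328368 -337.39330205  108.5       ]
68.25261576417763 [ 0.95742112 -0.288695  ] [ 481.96955408 -325.90453586] [ -29.  -174.5   40.3]
```

In the tool's units: -40 mm is -0.8, -35 mm is -0.7.

```bash
python3 nudge.py '{"dx": [-0.12, -0.12, -0.12, -0.12, -0.1, 0, 0, 0], "dy": [-0.7, -0.8, -0.8, -0.8, -0.38, 0, 0, 0], "dz": [0, 0, 0, 0, 0, 0.4, 0, 0], "rx": [0, 0, 0, 0, 0, 0, 0, 0], "ry": [0, 0, 0, 0, 0, 0, 0, 0], "rz": [0, 0, 0, 0, 0, 0, 0, 0], "jaw": [0, 0, 0, 0, 0, 0, 0, 0]}'; python3 -c "
from h import *
print(tool([482,-326,97]),tool([553,-347,97])-tool([482,-326,97]))"
```

```text
clock: 38.3
eef_pos: [481.6, -326.2, 170.2]
tool_rot: [3.139, -0.003, 2.706]
force: [-0.5, 0.6, 1.3]
width: -0.0
gripper_force: 0.0
[-0.5  0.2 73.2] [-73.2  10.9  -0.2]
```

In the tool's units: 38 mm is 0.76, 35 mm is 0.7.

```bash
python3 nudge.py '{"dx": [0, 0, 0, -0.24, -0.24, -0.24, -0.24, -0.24, -0.24, 0, 0], "dy": [0, 0, 0, 0.04, 0.04, 0.04, 0.04, 0.04, 0.02, 0, 0], "dz": [0.7, 0.76, 0, 0, 0, 0, 0, 0, 0, 0, 0], "rx": [0, 0, 0, 0, 0, 0, 0, 0, 0, 0, 0], "ry": [0, 0, 0, 0, 0, 0, 0, 0, 0, 0, 0], "rz": [0, 0, 0, 0, 0, 0, 0, 0, 0, 0, 0], "jaw": [0, 0, 0, 0, 0, 0, 0, 0, 0, 0, 0]}'; python3 nudge.py '{"dx": [0.4, 0.4, 0, 0, 0, 0, 0, 0, 0, 0], "dy": [0, 0, 0, 0, 0.8, 0.8, 0.8, 0.8, 0, 0], "dz": [0, -0.4, -0.8, -0.8, -0.4, 0, 0, 0, 0, 0], "rx": [0, 0, 0, 0, 0, 0, 0, 0, 0, 0], "ry": [0, 0, 0, 0, 0, 0, 0, 0, 0, 0], "rz": [0, 0, 0, 0, 0, 0, 0, 0, 0, 0], "jaw": [0, 0, 0, 0, 0, 0, 0, 0, 0, 0]}'; python3 - <<'E'
from h import *
g=ctrl.get_image('scene').max(2)
for q in([590.4,-358.6,109],[527,-338,108.5]):
    u,v=proj('scene',q).round().astype(int);print(q,(u,v),int(g[v-1:v+2,u-1:u+2].mean()))
lids('top','pics/top9.png')
t=cv2.imread('pics/top9.png').max(2)
for q in([590.4,-358.6,109],[527,-338,108.5]):
    u,v=proj('top',q).round().astype(int);print('top',(u,v),int(t[v-1:v+2,u-1:u+2].mean()))
E
```

```text
clock: 39.4
eef_pos: [551.4, -347.7, 98.8]
tool_rot: [3.141, -0.001, 2.706]
force: [-0.9, 0.0, 0.4]
width: 0.0
gripper_force: 0.0
clock: 40.4
eef_pos: [582.1, -185.0, 218.0]
tool_rot: [3.14, -0.002, 2.708]
force: [-0.4, -0.3, 0.8]
width: -0.1
gripper_force: 0.0
[590.4, -358.6, 109] (np.int64(176), np.int64(115)) 53
[527, -338, 108.5] (np.int64(198), np.int64(111)) 174
top [ 91.  247.5] (77, 235, 25, 23) 298.5 [444.  459.7  65. ]
top [196.5 198.5] (188, 191, 17, 16) 194.5 [575.4 174.3  65. ]
top [178.2 197.2] (170, 190, 17, 15) 176.0 [579.5 224.9  65. ]
top (np.int64(394), np.int64(188)) 41
top (np.int64(387), np.int64(212)) 92
```

Both views show the isolator on. The row and the pawl are unchanged and the arm is clear, so I'm handing in.

```bash
python3 -c "
from cell import ctrl
print(ctrl.finish_job())"
```

```text
the job is handed in; nothing more can be done
None
```

I completed the reload in the order asked and handed it in at about 40 s: both small tubs stand snug between pusher and end stop, the pawl is back on the teeth and the isolator is on; no verdict was returned, and pushing the pawl over also slid the pusher about 18 mm forward before I drew it back to the mark.

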